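# Offer up a C-rail inside a steel enclosure

## Robot

A 6-joint arm with a two-finger parallel gripper is mounted at the origin on a cart in front of the work surface, level with it; the furniture and walls round the work are solid. World frame = base frame: x ahead of the robot, y to its left, z up, the work surface at z = 0. Lengths are in m, angles in rad, forces in N, time in s.
With the tool pointing down it reaches from about 0.325 to 0.85 m from the base axis. Payload 4.4 kg.
Tool frame: the origin (TCP) lies at the very end of the fingers, on their centre line; the grasp point (between the pads) lies 19 mm behind it; z points along the fingers, x is the direction in which the jaws open and shut, and the axes are right-handed (so a half turn about z gives the same grasp; the last joint's range is limited). The gripper opens to 94 mm and grips with 3 to 60 N. Pads are 16 mm wide; open, the fingers measure 119 mm over their backs; the gripper's body (75 mm by 177 mm) begins 78 mm behind the grasp point.
Start: joints at [0.972, 0.207, 1.542, -0, 1.393, -0.15], TCP at [0.249, 0.518, 0.205] pointing down, gripper open.
Joint ranges: [-2.73, 2.73], [-0.86, 2.22], [0.23, 2.46], [-1.11, 4.25], [0.08, 2.63], [-2.82, 2.82]. Speed limits (rad/s): [2.79, 2.79, 3.14, 3.14, 3.14, 3.14].

## Interface

Orientations are given as [roll, pitch, yaw] about the fixed x, y, z axes, in that order (R = Rz(yaw) Ry(pitch) Rx(roll)).
In Python, from rig import r gives the robot as it stands.
- The arm moves only by the shell command python3 -m inch 'ROWS' [OPENING] [FORCE]. ROWS is JSON, a list of rows, each a list of 6 numbers: the shift along the tool's x, y, z in m, then the turn, a rotation vector about the tool's x, y, z in degrees. A call has 1 to 8 rows; each row is the pose to reach, as a shift and turn from the pose commanded when the call began, along the tool's axes at that moment; what a row does not reach only later rows make up. A row lasts 1/12 s, in which the tool goes at most 41.7 mm and 7.16 degrees, less where a joint would pass 70% of its speed; a pose out of reach is approached as far as the arm can. A call with a gripper value outside its range is refused whole. OPENING is the finger opening in m, from 0 to 0.094, set as the call begins (- or left out, the last holds). The fingers move at their own pace and stop on an object; FORCE is the grip in N (left out, the last holds). Time passes only in rows, so rows that repeat a pose let the fingers close. It gives the time, the measured TCP pose, the force and the opening at its end, in the units of the state.
- r.state(): the state, without advancing time (a new reading comes with each control period).
- r.capture(name): name is "scene" or "top" or "wrist"; returns a dict with "frame" (400x640x3 uint8, red, green, blue), "vfov" (degrees; the focal length in pixels is half the picture's height over the tangent of half this angle, whatever the lens; pixels are square), "cx", "cy" (the principal point, pixels), "world_from_camera" (4x4, takes a point from camera to world coordinates). Camera axes: x right, y up, looking along -z (the intrinsics and any distortion apply to the point x, -y, -z); pixel columns grow to the right and rows downward; lengths in m; the calibration is good to about 2 mm. A picture is of the moment at which its call begins. There is no depth.
- r.close_job(): hands the job in, once; it reports no verdict.
The state is a dict: "clock": time; "joint_pos": joint angles; "dq": joint speeds; "joint_torque": joint torques, N m; "position": TCP position; "orientation": TCP orientation; "ft_force": force on the tool from outside, world axes, zero at the start; "ft_torque": the same for the moment, N m; "grip_width": finger opening in m.
Only numpy, scipy, OpenCV 4.12 (cv2) and the standard library are available. Lean on these libraries where they do the work, as an engineer would, in place of code of your own. Each camera call takes 0.05 s, during which the arm holds its last target.

## Task

Pick up the slotted steel rail from the narrow board and bring it into the open grey steel box. It is longer than the box's mouth, so tip it, feed one end in under the folded rim, then swing the other end in below the opposite rim. Finish still holding it: level, in line with the box, over the middle of its two mounting feet, with both ends under the rims and high enough above the feet for me to slide in the 10 mm spacers, touching no part of the box; leave the other things where they lie.

Things in the scene. Friction and masses are not known exactly. Their poses are not given: they have to be found in the camera images.
- rail_center (a point): loose dark steel C-section rail, 228 mm long, 30 mm wide, 15 mm high, about 0.2 kg, lying flat on the narrow board to the right, its open slot upward; plain upright side faces 15 mm high, to be gripped across its 30 mm width. The point is its very centre (half-way up, 7.5 mm above its underside). Its x axis runs along the length, y across the width, z up. Both ends are alike
- rail_end_a (a point): centre of the rail's end face at its +x end, 114 mm from rail_center
- rail_end_b (a point): centre of the rail's end face at its -x end, 114 mm from rail_center
- rail: the same rail; this origin is the centre of its underside
- mouth (a point): centre of the rectangular mouth of the grey steel box, at the height of its upper face (100 mm above the bench). x runs along the box's length towards the end with two black cable glands, y across it, z up. The mouth is 200 mm (x) by 110 mm (y). The rim round it is folded inwards, 3 mm thick: 38 mm wide at each end, 30 mm at each side. Below it the inside is 270 mm (x) by 164 mm (y), the inner floor 97 mm below this point
- enclosure: the grey steel box, lying on its back, fixed to the bench; outside 276 x 170 x 100 mm, sheet 3 mm. Origin: centre of its underside, axes as those of mouth. On its inner floor stand two aluminium mounting feet, 24 (x) x 34 (y) mm and 10 mm high (top 87 mm below mouth), centred at x = +85 and -85 mm, y = 0. A brass stud 16 mm high stands in the corner at x = 105, y = 66 mm. Two cable glands stick 23 mm out of its +x end
- meter: bystander: yellow pocket multimeter, 52 x 92 x 34 mm, on the narrow board
- tape_blue: bystander: roll of blue tape, diameter 52, 19 mm high, at the end of the narrow board
- spacer_0: bystander: black nylon spacer, 40 x 22 x 10 mm, at the back of the narrow board
- spacer_1: bystander: the second black spacer, 40 x 22 x 10 mm, beside the first

How it is judged:
On the way, in this order (a step that is already met when the one before it is completed fails the run):
1. the rail has been lifted to above the box (horizontal distance between rail_center and mouth below 0.17 m and z of rail_center in the frame of mouth above 0.02 m).
2. the rail is tilted through the mouth: one end below the rim, the other still above it (((z of rail_end_a in the frame of mouth below -0.012 m and z of rail_end_b in the frame of mouth above 0 m) or (z of rail_end_b in the frame of mouth below -0.012 m and z of rail_end_a in the frame of mouth above 0 m))).
At the end, for the whole second after the job is handed in: the gripper still holds the rail, at rest in the box, touching no part of it: within 13 mm lengthwise and 15 mm sideways of the middle (both ends under the rims), level and in line to 0.1 rad, wholly below the rim, 10 mm of air between its underside and the feet (x of rail_center in the frame of mouth between -0.013 and 0.013 m and y of rail_center in the frame of mouth between -0.015 and 0.015 m and z of rail_center in the frame of mouth below -0.0125 m and z of each of rail_end_a, rail_end_b in the frame of mouth above -0.069 m and angle between the x axis of rail_center and the x axis of mouth, either way round below 0.1 rad and angle between rail_center's own z axis and vertical below 0.1 rad and contact force between rail and enclosure below 0.1 N and contact force between the fingers and rail above 1 N and linear speed of rail below 0.02 m/s); the arm keeps its last pose, push and grip.
It fails at once if a bystander is shifted by more than 30 mm (distance of any of meter, tape_blue, spacer_0, spacer_1 from where it was at the start of the episode above 0.03 m).
It also fails if it takes over 45 s, if anything falls off the work surface, if the arm or the gripper's body presses on something with over 40 N, if the wrist force passes 120 N, or if a joint passes its speed limit or range.

## Working session

There is one attempt and no reset: what is moved stays moved. The work goes in short steps, Python scripts to look and compute and a shell command to move; the robot and the scene stay as the last step left them, time stands still between calls to the robot, and variables do not carry over. Pictures are saved under pics/ and viewed, and the job is handed in when it is done.

```bash
ls; mkdir -p pics
python3 - <<'E'
from rig import r
import cv2
print(r.state())
for n in ["scene","top","wrist"]:
    c=r.capture(n); cv2.imwrite(f"pics/{n}0.png",c["frame"][:,:,::-1]); print(n,{k:v for k,v in c.items() if k!="frame"})
E
```

```text
pics
{'clock': 0.0, 'joint_pos': array([ 9.71487208e-01,  2.07409911e-01,  1.54292888e+00,  1.20034804e-05,
        1.39348984e+00, -1.50502201e-01]), 'dq': array([-2.85543732e-04, -3.80045240e-03,  3.93124381e-04, -1.42323367e-03,
        1.21300399e-05,  9.52955497e-04]), 'joint_torque': array([-1.05219275e-03, -3.70890498e+01, -2.81408536e+01,  6.96888613e-02,
        3.64723080e-02, -1.91685899e-04]), 'position': array([0.2490411 , 0.51738708, 0.20430843]), 'orientation': array([-3.14124573e+00,  2.20892242e-03,  1.12198766e+00]), 'ft_force': array([ 0.6090129 ,  0.24612658, -0.19123178]), 'ft_torque': array([ 0.0107625 , -0.02328857,  0.01780503]), 'grip_width': 0.09399176989639138}
scene {'vfov': 44.88918731923896, 'cx': 319.0997238223779, 'cy': 202.55892575443875, 'world_from_camera': array([[ 0.6224509 ,  0.55128852, -0.55555004, -0.23491184],
       [-0.78257376,  0.42792724, -0.45216876, -0.67488101],
       [-0.01154045,  0.71621174,  0.69778762,  1.07420295],
       [ 0.        ,  0.        ,  0.        ,  1.        ]])}
top {'vfov': 52.4016457060798, 'cx': 319.0855299497092, 'cy': 209.00747587983707, 'world_from_camera': array([[ 0.02575661,  0.98113594, -0.19159557,  0.30441183],
       [-0.99939337,  0.02976641,  0.01807927, -0.02922197],
       [ 0.02344133,  0.19101368,  0.98130743,  1.42879132],
       [ 0.        ,  0.        ,  0.        ,  1.        ]])}
wrist {'vfov': 67.25471239251405, 'cx': 316.4332049451483, 'cy': 197.60207805058292, 'world_from_camera': array([[ 0.43370337, -0.87420929, -0.21831057,  0.1852695 ],
       [ 0.90105316,  0.42020459,  0.10738391,  0.54949856],
       [-0.00214091, -0.24328219,  0.96995319,  0.38391835],
       [ 0.        ,  0.        ,  0.        ,  1.        ]])}
```

View pics/top0.png

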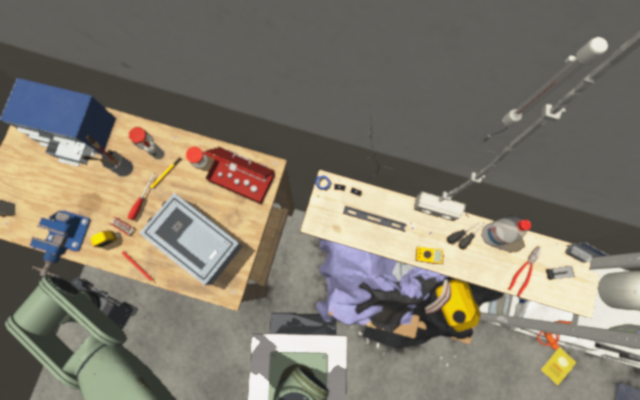

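View pics/scene0.png

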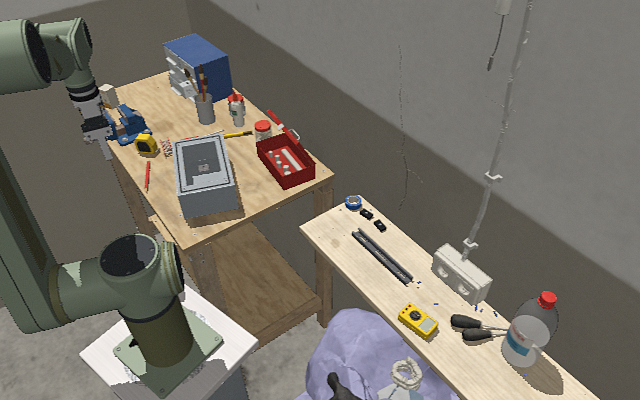

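View pics/wrist0.png

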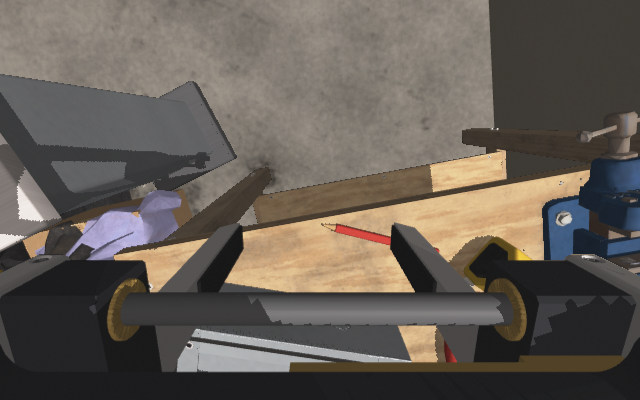

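Top view: box centred near (190,238), rail near (375,218), meter (429,255), tape (323,183), spacers (340,187),(355,191). Next I zoom in.

```bash
cat > h.py <<'E'
import numpy as np, cv2
from rig import r
def f(c): return c["frame"].shape[0]/2/np.tan(np.radians(c["vfov"])/2)
def ray(c,u,v):
    F=f(c); d=np.array([(u-c["cx"])/F,-(v-c["cy"])/F,-1.]); T=c["world_from_camera"]
    return T[:3,3],T[:3,:3]@d
def plane(c,u,v,z):
    o,d=ray(c,u,v); return o+d*(z-o[2])/d[2]
def proj(c,P):
    T=c["world_from_camera"]; q=T[:3,:3].T@(np.asarray(P)-T[:3,3]); F=f(c)
    return np.array([c["cx"]+F*q[0]/-q[2], c["cy"]-F*q[1]/-q[2]])
def tri(c1,p1,c2,p2):
    o1,d1=ray(c1,*p1);o2,d2=ray(c2,*p2)
    s=np.linalg.lstsq(np.c_[d1,-d2],o2-o1,rcond=None)[0]
    a=o1+d1*s[0];b=o2+d2*s[1]; return (a+b)/2,np.linalg.norm(a-b)
E
python3 - <<'E'
import cv2
t=cv2.imread("pics/top0.png");s=cv2.imread("pics/scene0.png")
def z(im,x,y,w,h,k,n): cv2.imwrite(n,cv2.resize(im[y:y+h,x:x+w],None,fx=k,fy=k,interpolation=cv2.INTER_CUBIC))
z(t,310,160,140,110,5,"pics/t_rail.png"); z(t,130,185,120,110,5,"pics/t_box.png")
z(s,330,180,120,160,4,"pics/s_rail.png" ) ; z(s,160,120,100,110,5,"pics/s_box.png")
E
```

```text
(no output)
```

View pics/t_rail.png

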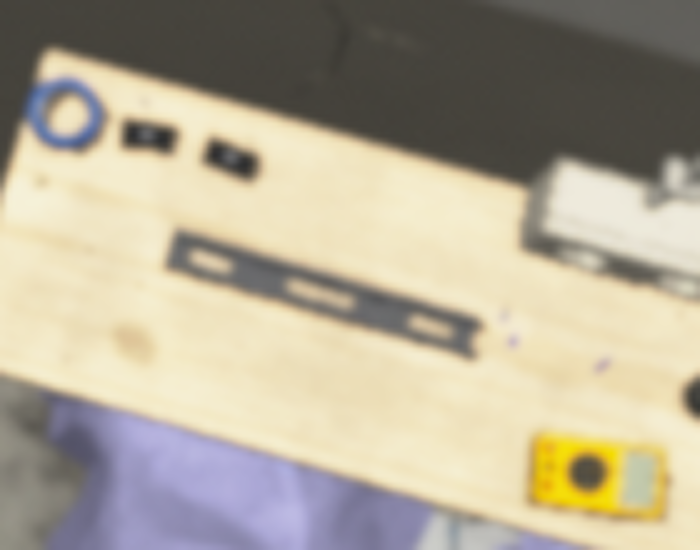

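View pics/t_box.png

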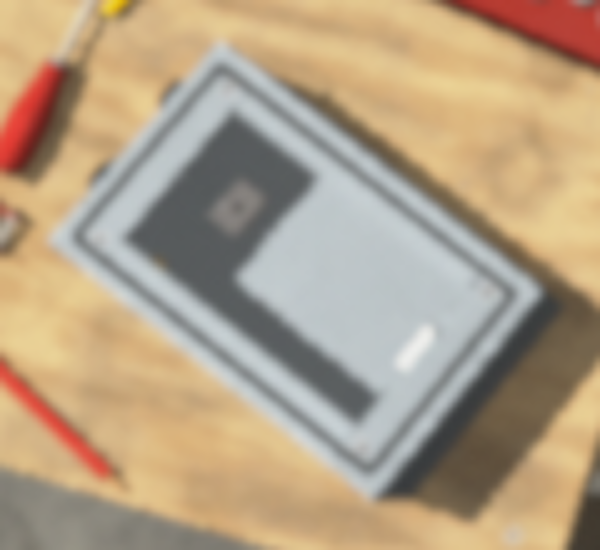

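View pics/s_rail.png

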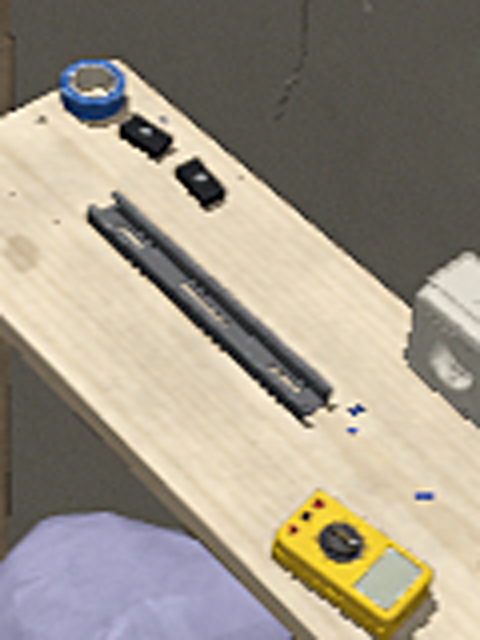

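View pics/s_box.png

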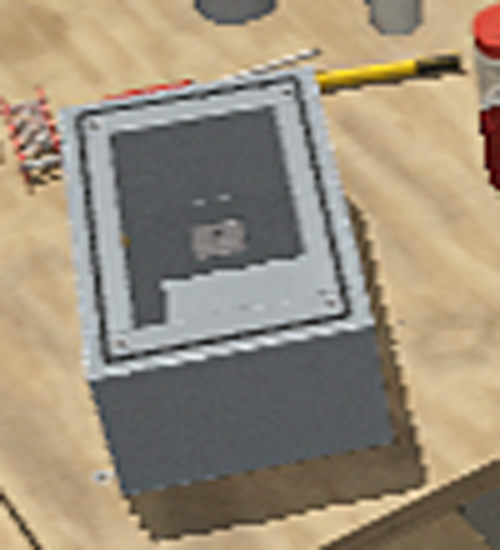

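Run:
```python
from h import *
import pickle
t=r.capture("top");s=r.capture("scene"); pickle.dump((t,s),open("c.pkl","wb"))
T=lambda x,y:((x+.5)/5-.5+130,(y+.5)/5-.5+185)
S=lambda x,y:((x+.5)/5-.5+160,(y+.5)/5-.5+120)
A=[T(222,43),T(550,292),T(373,497),T(50,240)]
B=[S(318,68),S(380,322),S(92,378),S(60,108)]
for a,b in zip(A,B): print(*tri(t,a,s,b), plane(t,*a,.1),plane(s,*b,.1))
T=lambda x,y:((x+.5)/5-.5+310,(y+.5)/5-.5+160)
S=lambda x,y:((x+.5)/4-.5+330,(y+.5)/4-.5+180)
A=[T(178,230),T(482,318),T(472,358),T(167,268)]
B=[S(115,192),S(332,390),S(306,412),S(90,206)]
print()
for a,b in zip(A,B): print(*tri(t,a,s,b), plane(t,*a,.015),plane(s,*b,.015))
hsv=cv2.cvtColor(t["frame"],cv2.COLOR_RGB2HSV)
m=((t["frame"].max(2)<140)).astype(np.uint8); 
m2=np.zeros_like(m); m2[203:235,338:412]=m[203:235,338:412]
m2=cv2.morphologyEx(m2,cv2.MORPH_CLOSE,np.ones((7,7)))
cs=max(cv2.findContours(m2,0,2)[0],key=cv2.contourArea); q=cv2.minAreaRect(cs);print(q)
bx=cv2.boxPoints(q)
for p in bx: print(plane(t,*p,.015),plane(t,*p,0))
```

```text
[0.60598653 0.42976302 0.09632555] 0.00621437282769139 [0.60278767 0.43050233 0.1       ] [0.60510338 0.42350106 0.1       ]
[0.44370877 0.20057846 0.10599217] 0.003432307854146628 [0.44301325 0.20272174 0.1       ] [0.44920632 0.20485461 0.1       ]
[0.30992676 0.30640017 0.09863906] 0.003133467551251028 [0.30867747 0.30703597 0.1       ] [0.31028245 0.30388028 0.1       ]
[0.46855695 0.52915108 0.09915005] 0.0017737493454240958 [0.46776242 0.52936918 0.1       ] [0.4685543  0.52741951 0.1       ]

[ 0.59543651 -0.14776684  0.01614496] 0.00018303605060029525 [ 0.59560498 -0.1477981   0.015     ] [ 0.59641314 -0.14725055  0.015     ]
[ 0.53994122 -0.36578413  0.01061149] 0.0016701793605631455 [ 0.53862775 -0.36410381  0.015     ] [ 0.53745704 -0.3675771   0.015     ]
[ 0.51256681 -0.35993881  0.00950516] 0.005458456685090592 [ 0.50985943 -0.35658272  0.015     ] [ 0.51100129 -0.36326742  0.015     ]
[ 0.56871126 -0.14155998  0.01902792] 0.00428586549864413 [ 0.56789142 -0.14036386  0.015     ] [ 0.57358443 -0.14081132  0.015     ]
((374.0296630859375, 218.2124786376953), (62.25086212158203, 7.279764175415039), 16.50436019897461)
[ 0.5691325  -0.14088737  0.015     ] [ 0.57194113 -0.14207211  0.        ]
[ 0.59459062 -0.14788547  0.015     ] [ 0.59766935 -0.14914446  0.        ]
[ 0.53720547 -0.36019678  0.015     ] [ 0.53967536 -0.36370834  0.        ]
[ 0.51207073 -0.35250164  0.015     ] [ 0.51427395 -0.35593157  0.        ]
```

Box ≈ centre (0.456, 0.367), yaw ≈ 54.7°; rail ≈ (0.554, -0.253), yaw ≈ 75°, board at z ≈ 0. I'll go via a wrist view of the box.

```bash
python3 -m inch '[[0,0,-0.04,0,0,0],[-0.02,0.02,-0.08,0,0,7],[-0.04,0.05,-0.11,0,0,14],[-0.06,0.08,-0.14,0,0,21],[-0.08,0.12,-0.156,0,0,28],[-0.1,0.15,-0.156,0,0,35],[-0.12,0.18,-0.156,0,0,42],[-0.14,0.21,-0.156,0,0,49]]'
python3 - <<'E'
from h import *
s=r.state();p=s["position"];from scipy.spatial.transform import Rotation as R
M=R.from_euler("xyz",s["orientation"]).as_matrix();print(M.T@(np.array([.425,.24,.36])-p),s["orientation"][2]*57.3,s["joint_pos"])
E
```

```text
clock: 0.92
position: [0.3768, 0.303, 0.3628]
orientation: [-3.141, -0.003, 0.262]
ft_force: [0.6, 0.4, -0.2]
grip_width: 0.0941
[0.03023411 0.07328564 0.0028619 ] 14.987839642411846 [ 4.97982030e-01 -7.17140512e-02  1.51908254e+00 -6.64013520e-05
  1.69129656e+00  2.36405180e-01]
```

```bash
python3 -m inch '[[0.005,0.015,0,0,0,7],[0.01,0.03,0,0,0,14],[0.02,0.05,0,0,0,21],[0.03,0.073,0,0,0,28],[0.03,0.073,0,0,0,30],[0.03,0.073,0,0,0,30],[0.03,0.073,0,0,0,30]]'
python3 - <<'E'
from h import *
c=r.capture("wrist");import pickle;pickle.dump(c,open("wb.pkl","wb"))
cv2.imwrite("pics/w1.png",c["frame"][:,:,::-1]);print(r.state()["joint_pos"])
E
```

```text
clock: 1.5
position: [0.424, 0.2417, 0.3612]
orientation: [3.142, 0.001, -0.256]
ft_force: [-0.3, 1.4, -1.2]
grip_width: 0.0942
[ 3.41060462e-01 -5.90653059e-02  1.51010329e+00  2.44610045e-04
  1.69078990e+00  5.96565209e-01]
```

View pics/w1.png

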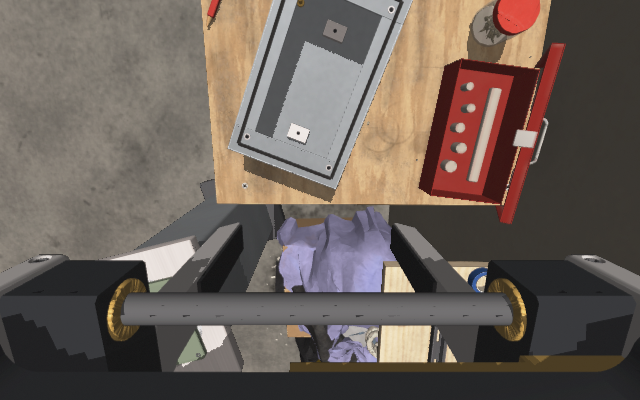

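Wrist view: box's near end corners at (230,150) and (335,187); far end cut off. Move 0.1 m onward.

```bash
python3 -m inch '[[0,-0.04,0,0,0,0],[0,-0.08,0,0,0,0],[0,-0.11,0,0,0,0],[0,-0.11,0,0,0,0],[0,-0.11,0,0,0,0],[0,-0.11,0,0,0,0]]'
python3 - <<'E'
from h import *
c=r.capture("wrist");import pickle;pickle.dump(c,open("wb.pkl","wb"))
cv2.imwrite("pics/w2.png",cv2.resize(c["frame"][:260,160:500,::-1],None,fx=2.3,fy=2.3,interpolation=cv2.INTER_CUBIC))
E
```

```text
clock: 2.05
position: [0.4513, 0.3483, 0.3612]
orientation: [3.141, 0.0, -0.255]
ft_force: [-0.5, -1.1, -0.2]
grip_width: 0.094
```

View pics/w2.png

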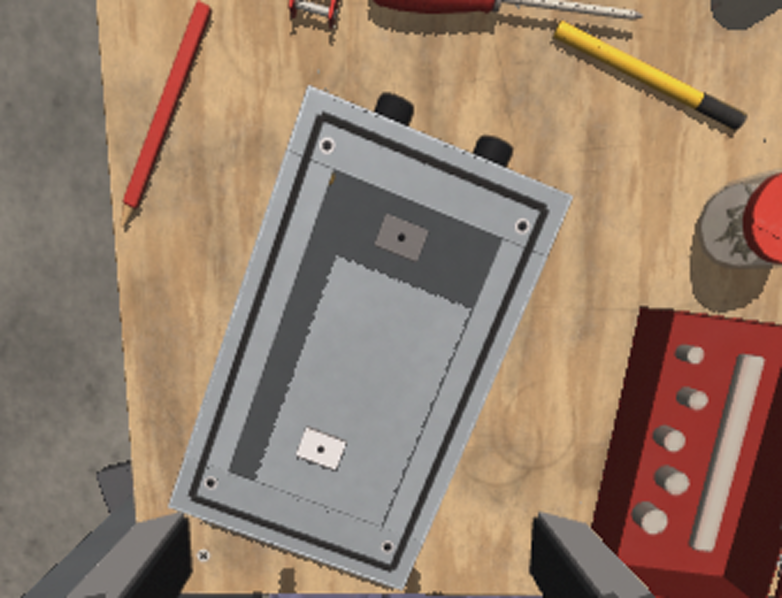

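All box corners visible (zoomed: (308,88), (571,198), (404,588), (171,510)); glands at the top end.

Run:
```python
from h import *
import pickle
c=pickle.load(open("wb.pkl","rb"))
W=lambda x,y:((x+.5)/2.3-.5+160,(y+.5)/2.3-.5)
for n,L in dict(out=[(308,88),(572,198),(404,588),(171,510)],scr=[(327,145),(522,226),(387,547),(210,483)]).items():
    P=np.array([plane(c,*W(*p),.1) for p in L])[:,:2]
    d=(P[0]+P[1]-P[2]-P[3])/2; e=(P[0]+P[3]-P[1]-P[2])/2
    print(n,P.mean(0),np.linalg.norm(d),np.linalg.norm(e),np.degrees(np.arctan2(*d[::-1])),np.degrees(np.arctan2(*e[::-1])),"\n",P)
F=[plane(c,*W(*p),.013)[:2] for p in[(401,237),(320,449)]];d=F[0]-F[1];print("feet",F,(F[0]+F[1])/2,np.linalg.norm(d),np.degrees(np.arctan2(d[1],d[0])))
t,s=pickle.load(open("c.pkl","rb"))
for p in L: print(p, proj(t,[*plane(c,*W(*p),.1)[:2],.1]))
```

```text
out [0.45571293 0.36968649] 0.2733915786935369 0.167771336826701 54.655358539433884 145.03463780496114 
 [[0.46620481 0.5301142 ]
 [0.60337626 0.43226077]
 [0.44553798 0.21096563]
 [0.30773267 0.30540537]]
scr [0.45507245 0.37050141] 0.22269680367091083 0.12626371352748056 54.33808060951712 144.31838672808522 
 [[0.46879258 0.49782206]
 [0.57118486 0.42411549]
 [0.44152037 0.24324015]
 [0.338792   0.31682793]]
feet [array([0.5045828 , 0.44008533]), array([0.40516396, 0.30166947])] [0.45487338 0.3708774 ] 0.17042023020608557 54.31175244389749
(327, 145) [149.37645021 232.56436632]
(522, 226) [175.04072393 202.54440446]
(387, 547) [227.10855848 243.10544117]
(210, 483) [201.88483387 274.38038108]
```

```bash
python3 -m inch '[[0.015,0.037,0.0,0,0,0],[0.03,0.074,0,0,0,0],[0.045,0.111,0,0,0,0],[0.06,0.148,0.01,0,0,0],[0.075,0.185,0.01,0,0,0],[0.09,0.222,0.01,0,0,0],[0.105,0.26,0.01,0,0,0],[0.12,0.298,0.01,0,0,0]]';  python3 -m inch '[[0.015,0.037,0.0,0,0,0],[0.03,0.074,0,0,0,0],[0.045,0.111,0,0,0,0],[0.06,0.148,0.01,0,0,0],[0.075,0.185,0.01,0,0,0],[0.09,0.222,0.01,0,0,0],[0.105,0.26,0.02,0,0,0],[0.12,0.298,0.02,0,0,0]]';python3 -m inch '[[0.01,0.02,0,0,0,0],[0.01,0.02,0,0,0,0],[0.01,0.02,0,0,0,0],[0.01,0.02,0,0,0,0]]'
python3 - <<'E'
from h import *
c=r.capture("wrist");import pickle;pickle.dump(c,open("wr.pkl","wb"))
cv2.imwrite("pics/w3.png",cv2.resize(c["frame"][:260,160:500,::-1],None,fx=2.3,fy=2.3,interpolation=cv2.INTER_CUBIC))
E
```

```text
clock: 2.77
position: [0.4913, 0.0269, 0.3522]
orientation: [-3.142, -0.002, -0.258]
ft_force: [0.1, -0.6, -0.0]
grip_width: 0.094
clock: 3.43
position: [0.5309, -0.2913, 0.3308]
orientation: [-3.141, 0.001, -0.258]
ft_force: [-0.3, 1.0, -1.0]
grip_width: 0.094
clock: 3.77
position: [0.5366, -0.3107, 0.332]
orientation: [-3.141, -0.0, -0.257]
ft_force: [-0.8, -0.5, -0.2]
grip_width: 0.094
```

View pics/w3.png

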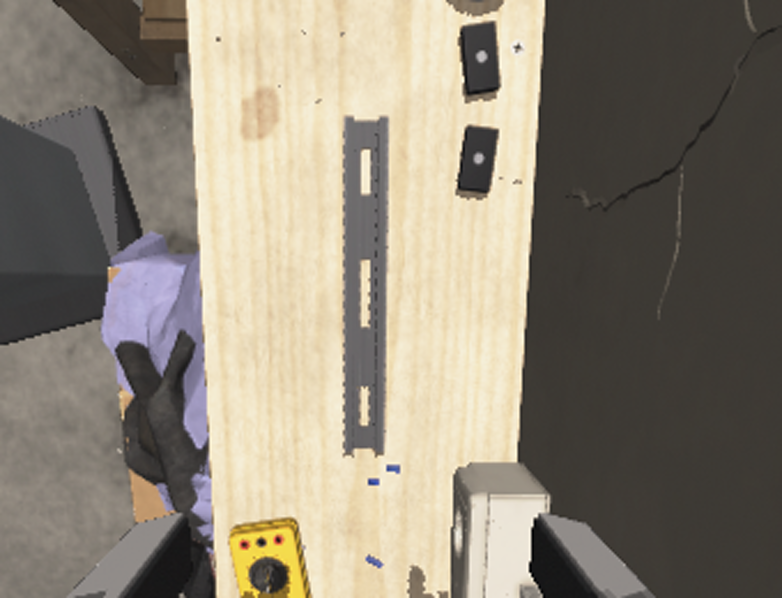

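Rail fully visible (zoomed corners (344,117), (388,117), (384,456), (344,456)), spacers to its right, meter below.

Run:
```python
from h import *
import pickle
from scipy.spatial.transform import Rotation as R
c=pickle.load(open("wr.pkl","rb"))
W=lambda x,y:((x+.5)/2.3-.5+160,(y+.5)/2.3-.5)
P=np.array([plane(c,*W(*p),.015) for p in[(344,117),(388,117),(384,456),(344,456)]])
print(P)
def rep(P):
    d=(P[0]+P[1]-P[2]-P[3])/2;e=(P[1]+P[2]-P[0]-P[3])/2
    print(P.mean(0),np.linalg.norm(d),np.linalg.norm(e),np.degrees(np.arctan2(d[1],d[0])))
rep(P)
g=c["frame"].max(2);m=np.zeros_like(g);m[40:205,300:340]=(g[40:205,300:340]<150)
m=cv2.morphologyEx(m,cv2.MORPH_CLOSE,np.ones((15,15)))
cs=max(cv2.findContours(m,0,2)[0],key=cv2.contourArea);q=cv2.minAreaRect(cs);b=cv2.boxPoints(q);print(q)
b=b[np.argsort(b[:,1])];t=b[:2][np.argsort(b[:2,0])];u=b[2:][np.argsort(-b[2:,0])]
Q=np.array([plane(c,*p,.015) for p in [*t,*u]]);rep(Q)
s=r.state();M=R.from_euler("xyz",s["orientation"]).as_matrix();ce=P.mean(0)
print(M.T@(np.array([ce[0],ce[1],0.05])-s["position"]),s["position"][2])
```

```text
[[ 0.57012552 -0.13702416  0.015     ]
 [ 0.59817312 -0.14440215  0.015     ]
 [ 0.53886722 -0.36712064  0.015     ]
 [ 0.51022234 -0.3595931   0.015     ]]
[ 0.55434705 -0.25203501  0.015     ] 0.23048410781783665 0.029309602946693998 75.01264528370477
((318.5, 124.5), (147.0, 19.0), 90.0)
[ 0.55444425 -0.25237756  0.015     ] 0.22994511143416274 0.030585252712472418 75.36459425862972
[ 0.00197669 -0.060635    0.28219208] 0.33218478103902394
```

```bash
python3 -m inch '[[0.002,-0.02,0.035,0,0,0],[0.002,-0.04,0.075,0,0,0],[0.002,-0.061,0.11,0,0,0],[0.002,-0.061,0.15,0,0,0],[0.002,-0.061,0.19,0,0,0],[0.002,-0.061,0.23,0,0,0],[0.002,-0.061,0.265,0,0,0],[0.002,-0.061,0.282,0,0,0]]' 0.07 ; python3 -m inch '[[0,0,0.01,0,0,0],[0,0,0.015,0,0,0],[0,0,0.015,0,0,0],[0,0,0.015,0,0,0]]'
python3 - <<'E'
from h import *
s=r.state();print(s["position"],s["orientation"]*57.3,s["grip_width"])
c=r.capture("wrist")
cv2.imwrite("pics/w4.png",c["frame"][:,:,::-1])
E
```

```text
clock: 4.48
position: [0.5516, -0.2487, 0.045]
orientation: [-3.139, 0.007, -0.254]
ft_force: [-0.3, 0.4, -0.0]
grip_width: 0.0699
clock: 4.82
position: [0.5562, -0.253, 0.0364]
orientation: [3.141, -0.003, -0.256]
ft_force: [0.2, -1.2, 0.9]
grip_width: 0.0701
[ 0.55620799 -0.25296489  0.03638035] [179.95627503  -0.18556878 -14.67190805] 0.07008077683622263
```

View pics/w4.png

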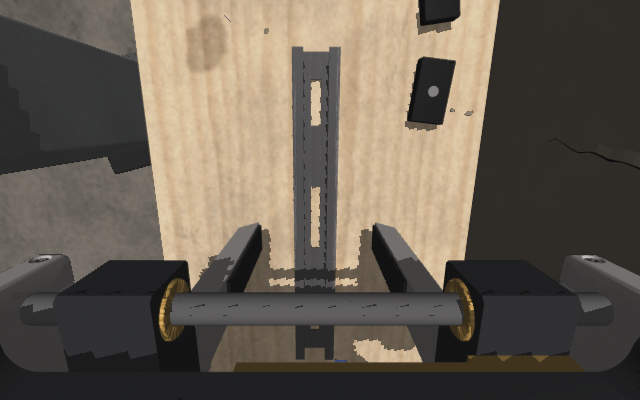

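Rail lies midway between the fingers (columns 292–341, fingers ~255/382). Down and grip.

```bash
python3 -m inch '[[0,0,0.02,0,0,0],[0,0,0.027,0,0,0],[0,0,0.031,0,0,0],[0,0,0.032,0,0,0],[0,0,0.032,0,0,0],[0,0,0.032,0,0,0]]' - ; python3 -m inch '[[0,0,0,0,0,0],[0,0,0,0,0,0],[0,0,0,0,0,0],[0,0,0,0,0,0],[0,0,0,0,0,0],[0,0,0,0,0,0],[0,0,0,0,0,0],[0,0,0,0,0,0]]' 0.01 45
```

```text
clock: 5.37
position: [0.5553, -0.253, 0.0031]
orientation: [3.141, -0.001, -0.257]
ft_force: [0.2, 0.0, 0.5]
grip_width: 0.0699
clock: 6.03
position: [0.5548, -0.2526, 0.0024]
orientation: [3.142, -0.0, -0.257]
ft_force: [0.5, 0.2, 1.1]
grip_width: 0.0296
```

```bash
python3 -m inch '[[0,0,-0.01,0,0,0],[0,0,-0.025,0,0,0],[0,0,-0.05,0,0,0],[0,0,-0.085,0,0,0],[0,0,-0.12,0,0,0],[0,0,-0.16,0,0,0],[0,0,-0.20,0,0,0],[0,0,-0.23,0,0,0]]' ; python3 -m inch '[[0,0,-0.03,0,0,0],[0,0,-0.05,0,0,0],[0,0,-0.05,0,0,0],[0,0,-0.05,0,0,0]]'
python3 - <<'E'
from h import *
s=r.state();print(s["position"],s["orientation"]*57.3,s["grip_width"])
c=r.capture("wrist")
cv2.imwrite("pics/w5.png",c["frame"][:,:,::-1])
E
```

```text
clock: 6.7
position: [0.5553, -0.2529, 0.2368]
orientation: [3.14, -0.004, -0.257]
ft_force: [0.7, 0.3, -1.2]
grip_width: 0.0294
clock: 7.03
position: [0.5551, -0.2528, 0.2837]
orientation: [3.141, -0.003, -0.257]
ft_force: [-0.5, -0.4, -2.6]
grip_width: 0.0298
[ 0.5551139  -0.2528386   0.28372193] [ 1.79962003e+02 -1.51201658e-01 -1.47135988e+01] 0.029778819966445585
```

View pics/w5.png

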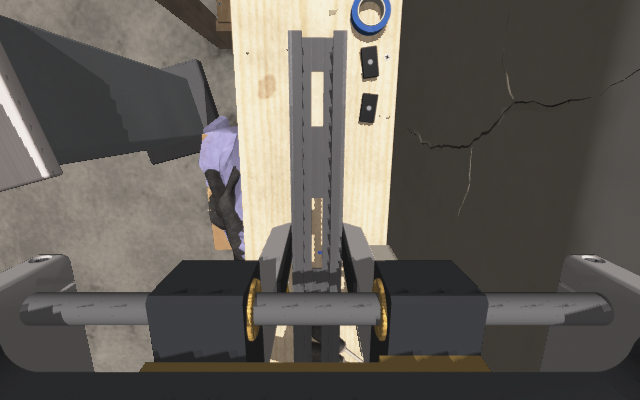

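Rail held, its far end at (290–347, 30). Check centring in the grasp and compute the transit.

Run:
```python
from h import *
from scipy.spatial.transform import Rotation as R
c=r.capture("wrist");s=r.state();M=R.from_euler("xyz",s["orientation"]).as_matrix();p=s["position"]
for q in[(290,30),(347,30)]: print(M.T@(plane(c,*q,p[2]+.0123)-p))
yaw=54.5;bx=np.array([np.cos(np.radians(yaw)),np.sin(np.radians(yaw)),0])
tgt=np.array([.4552,.370,.28]);d=tgt-p;print("shift",M.T@d,"yaw turn about tool z",-(yaw-90-np.degrees(s["orientation"][2])))
```

```text
[-0.0135835  -0.11660913 -0.01210566]
[ 0.01531258 -0.11659718 -0.01221925]
shift [-0.2531178  -0.57650986  0.0017188 ] yaw turn about tool z 20.785726609994214
```

```bash
python3 -m inch '[[-0.01,-0.023,0,0,0,0],[-0.025,-0.057,0,0,0,0],[-0.04,-0.091,0,0,0,0],[-0.055,-0.125,0,0,0,0],[-0.07,-0.16,0,0,0,2],[-0.085,-0.194,0,0,0,4],[-0.1,-0.228,0,0,0,7],[-0.115,-0.262,0,0,0,10]]'
python3 - <<'E'
from h import *
from scipy.spatial.transform import Rotation as R
s=r.state();M=R.from_euler("xyz",s["orientation"]).as_matrix();p=s["position"]
d=np.array([.4552,.370,.28])-p;print(M.T@d,54.5-90-np.degrees(s["orientation"][2]))
E
```

```text
clock: 7.8
position: [0.5078, 0.0318, 0.2794]
orientation: [3.14, 0.005, -0.434]
ft_force: [0.9, 0.5, -2.3]
grip_width: 0.0298
[-1.90061317e-01 -2.84649152e-01 -1.32925452e-04] -10.616924900693185
```

```bash
python3 -m inch '[[-0.022,-0.033,0,0,0,2],[-0.044,-0.066,0,0,0,4],[-0.066,-0.1,0,0,0,6],[-0.088,-0.133,0,0,0,8],[-0.11,-0.166,0,0,0,10],[-0.132,-0.2,0,0,0,10.6],[-0.154,-0.23,0,0,0,10.6],[-0.172,-0.26,0,0,0,10.6]]'; python3 -m inch '[[0,0,0,0,0,0],[0,0,0,0,0,0],[0,0,0,0,0,0]]'
python3 - <<'E'
from h import *
from scipy.spatial.transform import Rotation as R
s=r.state();M=R.from_euler("xyz",s["orientation"]).as_matrix();p=s["position"]
d=np.array([.4552,.370,.28])-p;print(M.T@d,54.5-90-np.degrees(s["orientation"][2]),s["joint_pos"])
c=r.capture("scene");cv2.imwrite("pics/s6.png",c["frame"][:,:,::-1])
E
```

```text
clock: 8.47
position: [0.4599, 0.3395, 0.2792]
orientation: [3.136, 0.003, -0.615]
ft_force: [2.1, 0.4, -1.9]
grip_width: 0.0294
clock: 8.72
position: [0.4616, 0.3372, 0.28]
orientation: [3.137, 0.001, -0.616]
ft_force: [-0.0, 0.9, -2.6]
grip_width: 0.0296
[-2.41612248e-02 -2.31218613e-02 -7.32139790e-05] -0.20446140608425623 [ 4.79998583e-01  1.55391420e-01  1.44811823e+00 -7.95364251e-04
  1.54269099e+00  1.09604300e+00]
```

View pics/s6.png

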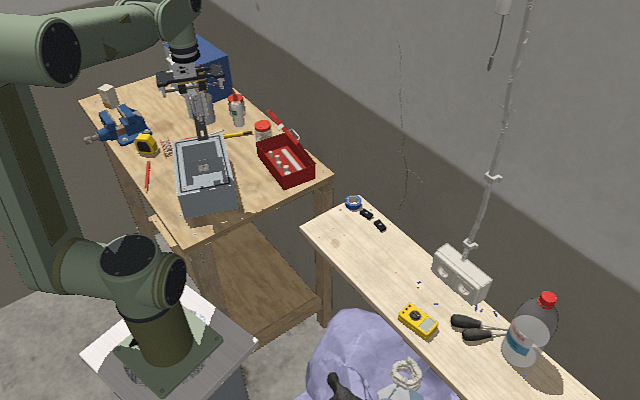

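Rail is over the box, held level. Work out the tilted insertion in the box's lengthwise plane (u = tool y = −box x), checking clearances at waypoints.

```bash
cat > plan.py <<'E'
import numpy as np
DN,DY=4.8,-1.5   # rail centre rel. to TCP: behind, along tool y (mm)
rects=dict(rimA=(100,138,-3,0),rimB=(-138,-100,-3,0),wallA=(135,138,-100,0),wallB=(-138,-135,-100,0),floor=(-138,138,-100,-97),footA=(73,97,-97,-87),footB=(-97,-73,-97,-87))
def ax(t): t=np.radians(t); return np.array([np.cos(t),-np.sin(t)]),np.array([np.sin(t),np.cos(t)])  # toward A, up
def poly(c,e,n,a0,a1,b0,b1):
    s=np.linspace(0,1,60); P=[]
    for (a,b),(a2,b2) in zip([(a0,b0),(a1,b0),(a1,b1),(a0,b1)],[(a1,b0),(a1,b1),(a0,b1),(a0,b0)]):
        P+= [c+e*(a+(a2-a)*k)+n*(b+(b2-b)*k) for k in s]
    return np.array(P)
def dist(P,R):
    dx=np.maximum(np.maximum(R[0]-P[:,0],P[:,0]-R[1]),0);dz=np.maximum(np.maximum(R[2]-P[:,1],P[:,1]-R[3]),0)
    return np.hypot(dx,dz).min()
def clr(cu,cz,t):
    e,n=ax(t);c=np.array([cu,cz]);P=poly(c,e,n,-114,114,-7.5,7.5)
    tcp=c-DN*n-DY*e
    G=poly(tcp,e,n,-38,38,97,150); F=poly(tcp,e,n,-12,12,0,97)
    d={k:dist(P,R) for k,R in rects.items()}; k=min(d,key=d.get)
    return k,d[k],min(dist(G,R) for R in rects.values()),min(dist(F,R) for R in rects.values()),c+114*e,c-114*e,tcp
if __name__=="__main__":
    W=[(-20,150,0),(-35,90,30),(-15,40,30),(10,20,30),(20,2,28),(22,-10,25),(20,-25,22),(16,-36,18),(12,-42,14),(8,-42,9),(3,-40,4),(0,-40,0)]
    for a,b in zip(W[:-1],W[1:]):
        for k in (0,.5):
            w=np.array(a)*(1-k)+np.array(b)*k; q=clr(*w); print(w,q[0],*[np.round(x,1) for x in q[1:]])
    print(W[-1],clr(*W[-1]))
E
python3 plan.py
```

```text
[-20 150   0] rimB 142.5 246.1 161.0 [ 94. 150.] [-134.  150.] [-18.5 145.2]
[-27.5 120.   15. ] rimA 85.5 209.3 133.0 [82.6 90.5] [-137.6  149.5] [-27.3 115. ]
[-35  90  30] rimA 48.0 159.8 105.6 [63.7 33. ] [-133.7  147. ] [-36.1  85.1]
[-25.  65.  30.] rimA 26.8 132.8 91.7 [73.7  8. ] [-123.7  122. ] [-26.1  60.1]
[-15  40  30] rimA 14.6 105.9 84.2 [ 83.7 -17. ] [-113.7   97. ] [-16.1  35.1]
[-2.5 30.  30. ] rimA 15.2 92.8 90.3 [ 96.2 -27. ] [-101.2   87. ] [-3.6 25.1]
[10 20 30] rimA 17.6 80.7 74.4 [108.7 -37. ] [-88.7  77. ] [ 8.9 15.1]
[15. 11. 29.] wallA 16.7 72.7 66.2 [114.7 -44.3] [-84.7  66.3] [14.   6.1]
[20  2 28] wallA 10.8 64.9 58.1 [120.7 -51.5] [-80.7  55.5] [19.1 -2.9]
[21.  -4.  26.5] wallA 8.6 60.9 55.4 [123.  -54.9] [-81.   46.9] [20.2 -9. ]
[ 22 -10  25] wallA 6.5 57.0 53.0 [125.3 -58.2] [-81.3  38.2] [ 21.3 -15. ]
[ 21.  -17.5  23.5] wallA 6.5 51.7 52.0 [125.5 -63. ] [-83.5  28. ] [ 20.5 -22.5]
[ 20 -25  22] wallA 6.5 46.5 51.3 [125.7 -67.7] [-85.7  17.7] [ 19.6 -30. ]
[ 18.  -30.5  20. ] wallA 7.3 44.7 53.1 [125.1 -69.5] [-89.1   8.5] [ 17.8 -35.5]
[ 16 -36  18] rimB 6.5 43.4 52.3 [124.4 -71.2] [-92.4  -0.8] [ 15.9 -41. ]
[ 14. -39.  16.] rimB 5.5 44.9 49.7 [123.6 -70.4] [-95.6  -7.6] [ 14.1 -44. ]
[ 12 -42  14] rimB 5.2 46.8 47.1 [122.6 -69.6] [-98.6 -14.4] [ 12.3 -47. ]
[ 10.  -42.   11.5] rimB 8.9 52.2 47.6 [121.7 -64.7] [-101.7  -19.3] [ 10.5 -47. ]
[  8 -42   9] wallA 13.2 57.7 48.1 [120.6 -59.8] [-104.6  -24.2] [  8.7 -47. ]
[  5.5 -41.    6.5] wallA 15.4 64.3 49.7 [118.8 -53.9] [-107.8  -28.1] [  6.4 -45.9]
[  3 -40   4] wallA 17.8 71.0 51.3 [116.7 -48. ] [-110.7  -32. ] [  4.2 -44.9]
[  1.5 -40.    2. ] wallA 19.3 75.4 51.7 [115.4 -44. ] [-112.4  -36. ] [  2.8 -44.8]
(0, -40, 0) ('wallA', np.float64(21.0), np.float64(79.90675816224808), np.float64(52.2), array([114., -40.]), array([-114.,  -40.]), array([  1.5, -44.8]))
```

```bash
cat > rows.py <<'E'
from plan import *
from h import *
from scipy.spatial.transform import Rotation as R
def rows(W,yaw=54.5,ctr=(.4552,.370,.1)):
    s=r.state();M=R.from_euler("xyz",s["orientation"]).as_matrix();p=s["position"]
    y=np.radians(yaw);u=-np.array([np.cos(y),np.sin(y),0]);z=np.array([0,0,1.]);lat=np.cross(u,-z) # tool x
    L=np.c_[lat,u,-z]
    q=(M.T)@L
    rel=L.T@(p-np.array(ctr));RL=R.from_matrix(L.T@M)
    print("now u,lat,z mm",np.round(np.array([rel[1],rel[0],-rel[2]])*1e3,1),"rotvec deg",np.round(RL.as_rotvec(True),2),"F",np.round(s["ft_force"],1),"w",round(s["grip_width"],4))
    for w in W:
        k=clr(*w);T=np.array(ctr)+u*k[6][0]/1e3+z*k[6][1]/1e3
        RT=L@R.from_rotvec([w[2],0,0],degrees=True).as_matrix()
        print(w,k[0],round(k[1],1),"row",np.round(M.T@(T-p),3).tolist(),np.round(R.from_matrix(M.T@RT).as_rotvec(True),1).tolist())
E
python3 -c "
from rows import *
rows([(-20,150,0),(-27,120,15),(-35,90,30)])
for w in [(22,-10,25),(21,-20,23.5),(20,-30,22),(18.5,-35,20.5),(17,-40,19),(15.5,-42.5,17.5),(14,-45,16),(12,-45,13.5),(10,-45,11),(5,-42,5)]:
  q=clr(*w);print(w,q[0],*[np.round(x,1) for x in q[1:]])"
```

```text
now u,lat,z mm [ 23.1  24.9 180.6] rotvec deg [-0.2  -0.06 -0.13] F [ 0.7 -0.1 -1.5] w 0.0298
(-20, 150, 0) rimB 142.5 row [-0.025, -0.042, 0.035] [0.2, 0.1, 0.1]
(-27, 120, 15) rimA 85.4 row [-0.025, -0.05, 0.065] [15.2, 0.1, 0.1]
(-35, 90, 30) rimA 48.0 row [-0.025, -0.06, 0.095] [30.2, 0.1, 0.1]
(22, -10, 25) wallA 6.5 57.0 53.0 [125.3 -58.2] [-81.3  38.2] [ 21.3 -15. ]
(21, -20, 23.5) wallA 6.5 49.2 51.0 [125.5 -65.5] [-83.5  25.5] [ 20.5 -25. ]
(20, -30, 22) wallA 6.5 41.6 49.4 [125.7 -72.7] [-85.7  12.7] [ 19.6 -35. ]
(18.5, -35, 20.5) wallA 7.1 39.5 50.6 [125.3 -74.9] [-88.3   4.9] [ 18.2 -40. ]
(17, -40, 19) wallA 7.8 37.7 48.1 [124.8 -77.1] [-90.8  -2.9] [ 16.9 -45. ]
(15.5, -42.5, 17.5) rimB 8.0 38.6 45.9 [124.2 -76.8] [-93.2  -8.2] [ 15.5 -47.5]
(14, -45, 16) rimB 7.3 39.8 43.7 [123.6 -76.4] [-95.6 -13.6] [ 14.1 -50. ]
(12, -45, 13.5) rimB 8.6 45.2 44.2 [122.9 -71.6] [-98.9 -18.4] [ 12.3 -50. ]
(10, -45, 11) wallA 11.7 50.7 44.7 [121.9 -66.8] [-101.9  -23.2] [ 10.6 -50. ]
(5, -42, 5) wallA 15.8 66.5 49.0 [118.6 -51.9] [-108.6  -32.1] [  6.1 -46.9]
```

```bash
python3 -m inch '[[-0.012,-0.02,0.015,0,0,0],[-0.025,-0.042,0.03,0.2,0.1,0.1],[-0.025,-0.045,0.045,6,0.1,0.1],[-0.025,-0.05,0.06,12,0.1,0.1],[-0.025,-0.053,0.075,18,0.1,0.1],[-0.025,-0.057,0.085,24,0.1,0.1],[-0.025,-0.06,0.095,30.2,0.1,0.1],[-0.025,-0.06,0.095,30.2,0.1,0.1]]'; python3 -m inch '[[0,0,0,0,0,0],[0,0,0,0,0,0],[0,0,0,0,0,0]]'
python3 - <<'E'
from rows import *
rows([(-35,90,30),(-15,40,30),(10,20,30),(20,2,28),(22,-10,25)])
for n in("scene","wrist"):
    c=r.capture(n);im=c["frame"][:,:,::-1]
    if n=="scene": im=cv2.resize(im[40:240,100:340],None,fx=3,fy=3)
    cv2.imwrite(f"pics/{n}7.png",im)
E
```

```text
clock: 9.43
position: [0.468, 0.3944, 0.176]
orientation: [-2.632, 0.009, -0.622]
ft_force: [-2.8, -1.2, -5.0]
grip_width: 0.0293
clock: 9.68
position: [0.4805, 0.4027, 0.1916]
orientation: [-2.61, -0.005, -0.619]
ft_force: [0.9, -0.3, -1.4]
grip_width: 0.0294
now u,lat,z mm [-41.3   1.6  91.6] rotvec deg [30.48  0.26 -0.1 ] F [ 0.9 -0.3 -1.4] w 0.0294
(-35, 90, 30) rimA 48.0 row [-0.002, 0.008, 0.003] [-0.5, -0.2, 0.2]
(-15, 40, 30) rimA 14.6 row [-0.002, 0.05, 0.036] [-0.5, -0.2, 0.2]
(10, 20, 30) rimA 17.6 row [-0.002, 0.082, 0.04] [-0.5, -0.2, 0.2]
(20, 2, 28) wallA 10.8 row [-0.002, 0.1, 0.051] [-2.5, -0.2, 0.2]
(22, -10, 25) wallA 6.5 row [-0.002, 0.108, 0.06] [-5.5, -0.2, 0.2]
```

View pics/scene7.png

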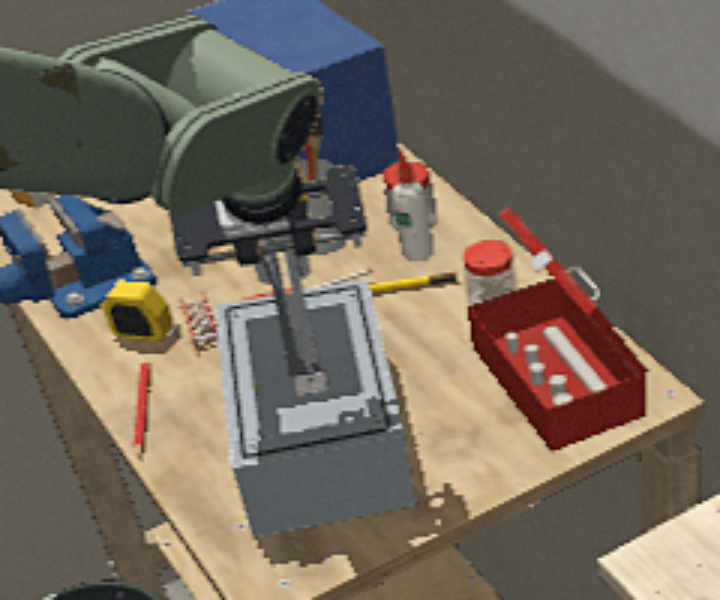

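View pics/wrist7.png

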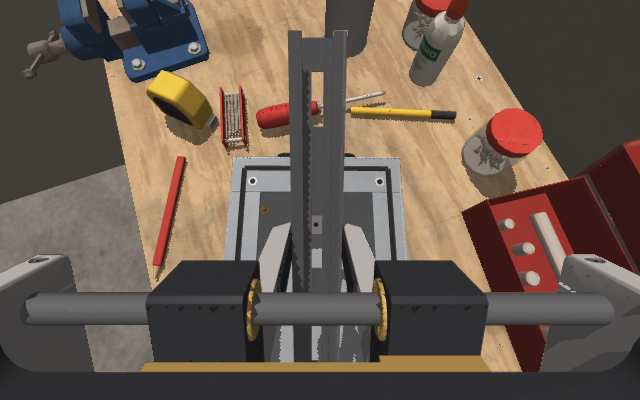

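Rail is tilted, −x end down over the mouth, lined up with the box; grasp unchanged in the wrist picture. Feed in.

```bash
python3 -m inch '[[-0.002,0.01,0.007,-0.5,-0.2,0.2],[-0.002,0.02,0.015,-0.5,-0.2,0.2],[-0.002,0.03,0.024,-0.5,-0.2,0.2],[-0.002,0.042,0.033,-0.5,-0.2,0.2],[-0.002,0.05,0.036,-0.5,-0.2,0.2],[-0.002,0.05,0.036,-0.5,-0.2,0.2],[-0.002,0.05,0.036,-0.5,-0.2,0.2],[-0.002,0.05,0.036,-0.5,-0.2,0.2]]'
python3 - <<'E'
from rows import *
rows([(-15,40,30),(-2.5,30,30),(10,20,30),(20,2,28),(22,-10,25)])
for n in("scene","wrist"):
    c=r.capture(n);im=c["frame"][:,:,::-1]
    if n=="scene": im=cv2.resize(im[60:240,120:320],None,fx=3,fy=3)
    cv2.imwrite(f"pics/{n}8.png",im)
rows([])
E
```

```text
clock: 10.45
position: [0.4614, 0.3825, 0.1319]
orientation: [-2.622, 0.003, -0.62]
ft_force: [0.3, -0.6, -1.2]
grip_width: 0.0295
now u,lat,z mm [-13.7  -2.2  31.9] rotvec deg [29.77 -0.16  0.06] F [ 0.3 -0.6 -1.2] w 0.0295
(-15, 40, 30) rimA 14.6 row [0.002, -0.004, -0.002] [0.2, 0.1, -0.1]
(-2.5, 30, 30) rimA 15.2 row [0.002, 0.012, 0.001] [0.2, 0.1, -0.1]
(10, 20, 30) rimA 17.6 row [0.002, 0.028, 0.003] [0.2, 0.1, -0.1]
(20, 2, 28) wallA 10.8 row [0.002, 0.046, 0.014] [-1.8, 0.1, -0.1]
(22, -10, 25) wallA 6.5 row [0.002, 0.054, 0.023] [-4.8, 0.1, -0.1]
now u,lat,z mm [-14.1  -2.1  32.5] rotvec deg [29.82 -0.13  0.04] F [-0.4 -0.3 -1.6] w 0.0297
```

View pics/scene8.png

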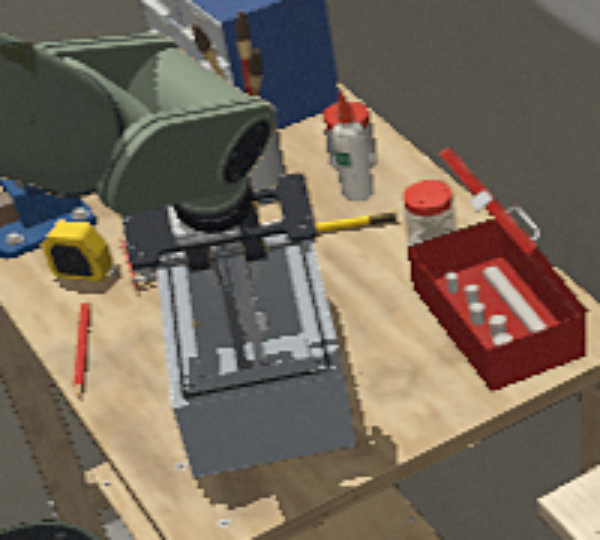

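View pics/wrist8.png

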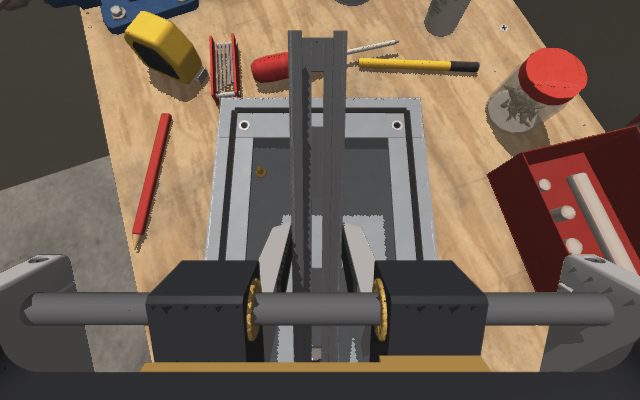

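A end is through the mouth. Screws of the +x rim seen at (243,125), (397,125); use them to re-check the box location with this view.

```bash
python3 - <<'E'
from rows import *
c=r.capture("wrist")
P=[plane(c,*q,.1)[:2] for q in[(243.5,125.5),(397,125.5)]];print(P,(P[0]+P[1])/2)
y=np.radians(54.5);print("from earlier", np.array([.4552,.370])+.1115*np.array([np.cos(y),np.sin(y)]))
rows([])
E
python3 -m inch '[[0.001,0.006,0,0,0,0],[0.002,0.012,0.001,0,0,0],[0.002,0.018,0.002,0,0,0],[0.002,0.024,0.003,0,0,0],[0.002,0.028,0.003,0,0,0],[0.002,0.028,0.003,0,0,0],[0.002,0.028,0.003,0,0,0],[0.002,0.028,0.003,0,0,0]]'
python3 - <<'E'
from rows import *
rows([(10,20,30),(20,2,28),(22,-10,25),(21,-20,23.5),(20,-30,22)])
E
```

```text
[array([0.46824347, 0.49777499]), array([0.57144205, 0.42390089])] [0.51984276 0.46083794]
from earlier [0.51994838 0.46077388]
now u,lat,z mm [-14.   -2.1  32.4] rotvec deg [29.81 -0.13  0.04] F [-0.5  0.6 -2.1] w 0.0295
clock: 11.27
position: [0.4493, 0.3625, 0.1149]
orientation: [-2.623, 0.003, -0.62]
ft_force: [0.9, 0.2, -1.3]
grip_width: 0.0294
now u,lat,z mm [ 9.5 -0.4 14.9] rotvec deg [29.73 -0.18  0.07] F [ 0.9  0.2 -1.3] w 0.0294
(10, 20, 30) rimA 17.6 row [0.0, -0.001, 0.0] [0.3, 0.1, -0.1]
(20, 2, 28) wallA 10.8 row [0.0, 0.017, 0.011] [-1.7, 0.2, -0.1]
(22, -10, 25) wallA 6.5 row [0.001, 0.025, 0.02] [-4.7, 0.2, -0.1]
(21, -20, 23.5) wallA 6.5 row [0.001, 0.029, 0.029] [-6.2, 0.2, -0.1]
(20, -30, 22) wallA 6.5 row [0.001, 0.034, 0.038] [-7.7, 0.2, -0.1]
```

Agreement within 0.2 mm, no contact force. Continue down.

```bash
python3 -m inch '[[0,0.008,0.005,-0.8,0,0],[0,0.016,0.011,-1.7,0,0],[0,0.021,0.016,-3.2,0,0],[0,0.025,0.02,-4.7,0,0],[0,0.027,0.025,-5.5,0,0],[0.001,0.029,0.029,-6.2,0.2,0],[0.001,0.031,0.033,-7,0.2,0],[0.001,0.033,0.038,-7.7,0.2,0]]';python3 -m inch '[[0,0,0,0,0,0],[0,0,0,0,0,0],[0,0,0,0,0,0]]'
python3 - <<'E'
from rows import *
rows([(20,-30,22),(17,-40,19),(15.5,-42.5,17.5),(14,-45,16),(12,-45,13.5),(10,-45,11),(5,-42,5),(0,-40,0)])
c=r.capture("wrist");cv2.imwrite("pics/wrist9.png",c["frame"][:,:,::-1])
c=r.capture("scene");cv2.imwrite("pics/scene9.png",cv2.resize(c["frame"][60:240,120:320,::-1],None,fx=3,fy=3))
E
```

```text
clock: 11.93
position: [0.4441, 0.3541, 0.0648]
orientation: [-2.759, 0.0, -0.621]
ft_force: [-0.3, 0.5, -1.4]
grip_width: 0.0295
clock: 12.18
position: [0.4439, 0.354, 0.0652]
orientation: [-2.758, 0.0, -0.621]
ft_force: [0.2, 0.1, -1.6]
grip_width: 0.0295
now u,lat,z mm [ 19.6   0.1 -34.8] rotvec deg [ 2.2e+01 -1.0e-02  1.0e-01] F [ 0.2  0.1 -1.6] w 0.0295
(20, -30, 22) wallA 6.5 row [-0.0, 0.0, 0.0] [0.0, -0.0, -0.1]
(17, -40, 19) wallA 7.8 row [-0.0, 0.001, 0.011] [-3.0, -0.0, -0.1]
(15.5, -42.5, 17.5) rimB 8.0 row [-0.0, 0.001, 0.013] [-4.5, -0.0, -0.1]
(14, -45, 16) rimB 7.3 row [-0.0, 0.001, 0.016] [-6.0, -0.0, -0.1]
(12, -45, 13.5) rimB 8.6 row [-0.0, -0.001, 0.017] [-8.5, -0.0, -0.1]
(10, -45, 11) wallA 11.7 row [-0.0, -0.003, 0.017] [-11.0, 0.0, -0.1]
(5, -42, 5) wallA 15.8 row [-0.0, -0.008, 0.016] [-17.0, 0.0, -0.1]
(0, -40, 0) wallA 21.0 row [-0.0, -0.013, 0.016] [-22.0, 0.0, -0.1]
```

View pics/wrist9.png

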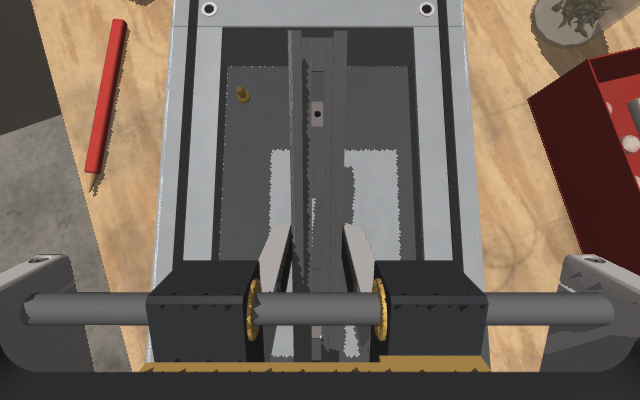

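View pics/scene9.png

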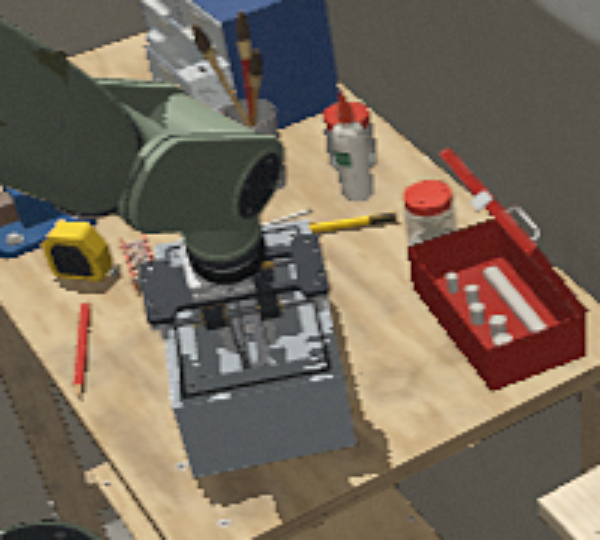

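B end (row 30) is just inside the +x rim edge in the picture, above it; everything is on plan. Swing it in.

```bash
python3 -m inch '[[0,0,0.005,-1.5,0,0],[0,0.001,0.011,-3,0,0],[0,0.001,0.013,-4.5,0,0],[0,0.001,0.016,-6,0,0],[0,-0.001,0.017,-8.5,0,0],[0,-0.003,0.017,-11,0,0],[0,-0.003,0.017,-11,0,0],[0,-0.003,0.017,-11,0,0]]'
python3 - <<'E'
from rows import *
rows([(10,-45,11),(5,-42,5),(0,-40,0)])
c=r.capture("wrist");cv2.imwrite("pics/wrist10.png",c["frame"][:,:,::-1])
E
```

```text
clock: 12.95
position: [0.45, 0.362, 0.0512]
orientation: [-2.947, -0.0, -0.621]
ft_force: [-0.1, -0.6, -1.7]
grip_width: 0.0295
now u,lat,z mm [  9.5   0.4 -48.8] rotvec deg [11.12  0.02  0.06] F [-0.1 -0.6 -1.7] w 0.0295
(10, -45, 11) wallA 11.7 row [-0.0, 0.001, 0.001] [-0.1, -0.0, -0.1]
(5, -42, 5) wallA 15.8 row [-0.0, -0.004, -0.001] [-6.1, -0.0, -0.1]
(0, -40, 0) wallA 21.0 row [-0.0, -0.009, -0.002] [-11.1, -0.0, -0.1]
```

View pics/wrist10.png

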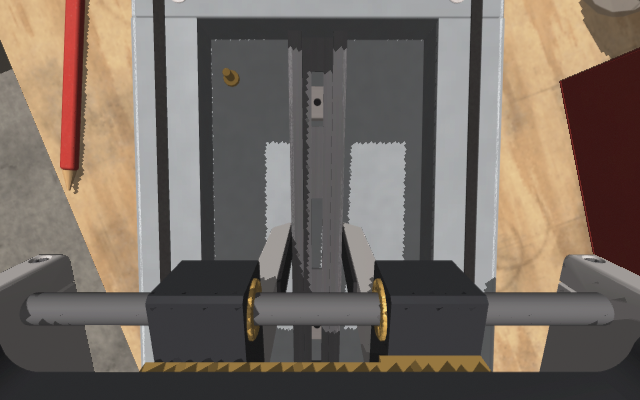

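No contact; B end is below the rim. Level out to the middle.

```bash
python3 -m inch '[[0,-0.002,0,-3,0,0],[0,-0.004,-0.001,-6,0,0],[0,-0.007,-0.002,-8.5,0,0],[0,-0.009,-0.002,-11,0,0],[0,-0.009,-0.002,-11,0,0],[0,-0.009,-0.002,-11,0,0],[0,-0.009,-0.002,-11,0,0],[0,-0.009,-0.002,-11,0,0]]'
python3 - <<'E'
from rows import *
rows([(0,-40,0)])
c=r.capture("wrist");cv2.imwrite("pics/wrist11.png",c["frame"][:,:,::-1])
t=r.capture("top");cv2.imwrite("pics/top11.png",cv2.resize(t["frame"][150:300,100:460,::-1],None,fx=2.2,fy=2.2))
rows([(0,-40,0)])
E
```

```text
clock: 13.67
position: [0.4532, 0.3674, 0.0538]
orientation: [3.141, 0.001, -0.622]
ft_force: [0.2, -0.2, -1.7]
grip_width: 0.029
now u,lat,z mm [  3.3  -0.1 -46.2] rotvec deg [-0.04 -0.07  0.12] F [ 0.2 -0.2 -1.7] w 0.029
(0, -40, 0) wallA 21.0 row [0.0, -0.002, -0.001] [0.0, 0.1, -0.1]
now u,lat,z mm [  2.9   0.1 -45.9] rotvec deg [-0.02 -0.05  0.12] F [ 0.5  0.  -1.1] w 0.0292
(0, -40, 0) wallA 21.0 row [-0.0, -0.001, -0.001] [0.0, 0.0, -0.1]
```

View pics/wrist11.png

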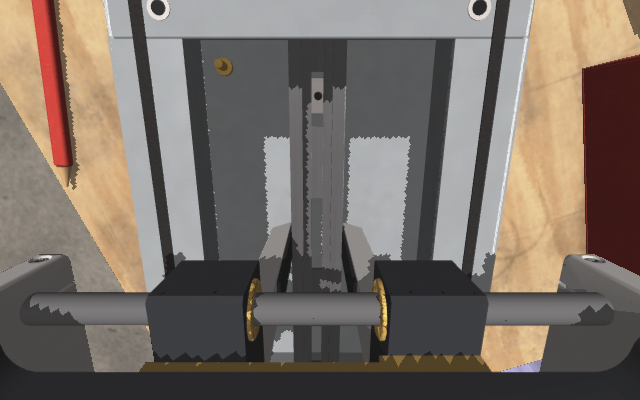

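View pics/top11.png

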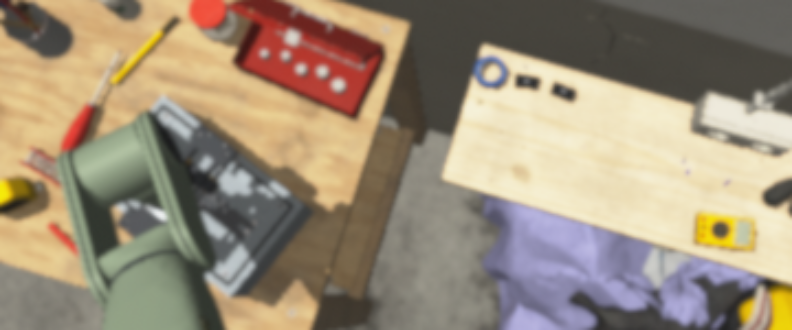

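The rail runs under the +x rim (edge at row 38), centred between the side rims (187/453 against rail 290–347), parallel to the box; bystanders unchanged. Settle and hand in.

```bash
python3 -m inch '[[0,-0.001,0,0,0,0],[0,-0.001,0,0,0,0],[0,-0.001,0,0,0,0],[0,-0.001,0,0,0,0],[0,-0.001,0,0,0,0],[0,-0.001,0,0,0,0]]'
python3 - <<'E'
from rows import *
rows([(0,-40,0)]); print(abs(r.state()["dq"]).max())
r.close_job()
E
```

```text
clock: 14.27
position: [0.4548, 0.3691, 0.0543]
orientation: [3.142, 0.0, -0.621]
ft_force: [0.4, -0.3, -1.8]
grip_width: 0.0296
now u,lat,z mm [  1.    0.2 -45.7] rotvec deg [-0.   -0.02  0.09] F [ 0.4 -0.3 -1.8] w 0.0296
(0, -40, 0) wallA 21.0 row [-0.0, 0.001, -0.001] [0.0, 0.0, -0.1]
0.0018066535713123868
the job is handed in; nothing more can be done
```

The rail is in the box, still gripped, and the job was handed in at about 14.3 s. No verdict was reported. I gripped it across its width, carried it level over the box and tilted it 30°. I fed the −x end in first under its rim, then swung the +x end in below the other rim and levelled it.

**Last checks:**
- **Position:** the rail centre is worked out to be within about 1 mm of the mouth centre lengthwise and sideways. It is about 41 mm below the mouth, leaving about 38 mm of air above the feet.
- **Level and alignment:** both came out within 0.1° from the arm pose.
- **Grip and contact:** the finger opening was 29.6 mm with a set grip of 45 N. The wrist force was about 1.8 N, consistent with the rail's weight and no sign of touching the box. The arm was at rest.
- **Ends under the rims:** the wrist picture showed the +x end under its rim. The −x end was out of view, so its place comes from the geometry.
- **Other things:** in the overhead picture the meter, tape and spacers looked unmoved.

**Disagreements:** the wrist picture put the rail about 2.6 mm off-centre in the grip lengthwise, while the grasp pose suggested about 0.3 mm. I used 1.5 mm, and either figure is well within the 13 mm allowed. One reading just after tilting was about 5 mm off plan while the arm settled, and later readings followed the plan to about 1 mm.

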